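# Slide the spares tray home under the car return chute

### The arm

A 6-joint arm with a two-finger parallel gripper is mounted at the origin on the work surface. World frame = base frame: x ahead of the robot, y to its left, z up, the work surface at z = 0. Lengths are in mm, angles in rad, forces in N, time in s.
With the tool pointing down it reaches from about 300 to 775 mm from the base axis. Payload 14.6 kg.
Tool frame: the origin (TCP) lies where the fingers leave the gripper's body, on its centre line; the fingertips stand 97 mm ahead of it and the grasp point (between the pads) lies ahead of it (grip_depth is the z of the grasp point in the tool frame, in mm); z points along the fingers, y is the line along which they close (so a half turn about z gives the same grasp; the last joint's range is limited). The gripper opens to 94 mm and grips with 3 to 60 N. Pads are 16 mm wide; open, the fingers measure 119 mm over their backs; the gripper's body (75 mm by 177 mm) begins 78 mm behind the grasp point.
Start: joints at [-1.336, 0.3, 1.521, -0, 1.321, -0.067], TCP at [163.475, -525.134, 302.646] pointing down, gripper open.
Joint ranges: [-3.03, 3.03], [-0.79, 2.21], [0.23, 2.52], [-1.04, 4.18], [0, 3.07], [-2.55, 2.55]. Speed limits (rad/s): [2.22, 2.22, 2.57, 3.14, 3.14, 3.14].

### API

Orientations are given as [roll, pitch, yaw] about the fixed x, y, z axes, in that order (R = Rz(yaw) Ry(pitch) Rx(roll)).
In Python, from cell import read_state, camera, sign_off, regions_of, spot_point, grip_depth gives the robot as it stands. The module is installed in compiled form; this text tells all that it offers.
- The arm moves only by the tool send_rows, never from a script. Its argument "series" is a list of rows, each a list of 3 entries, a list of its own where there are three numbers: the shift along the world's x, y, z in mm, then the turn about the world's z in degrees, then the closure, from -1 (fully open) to 1 (shut), so that 0 is half open. A call has 1 to 12 rows; each row shifts and turns the commanded pose from where the row before left it; what a row does not reach is not made up. A row lasts 1/10 s, in which the tool goes at most 50 mm and 8.59 degrees, less where a joint would pass 70% of its speed; a pose out of reach is approached as far as the arm can. A call is refused whole if a number of a shift passes 50 or a number of a turn 8.59, either way. A call with a gripper value outside its range is refused whole. The fingers move at their own pace and stop on an object; "squeeze" is the grip in N (left out, the last holds). Time passes only in rows, so rows that do not move let the fingers close. It gives the time, the measured TCP pose, the force, the opening and the grip force at its end, in the units of the state.
- read_state(): the state, without advancing time (a new reading comes with each control period).
- camera(name): name is "scene" or "top"; returns a dict with "color" (384x512x3 uint8, blue, green, red), "fx", "fy", "cx", "cy" (pixels), "dist" ([k1, k2, p1, p2, k3] as OpenCV has them; the pictures are not rectified), "camera_from_world" (4x4, takes a point from world to camera coordinates). Camera axes: x right, y down, z forward; pixel columns grow to the right and rows downward; lengths in mm; the calibration is good to about 2 mm. A picture is of the moment at which its call begins. There is no depth.
- sign_off(): hands the job in; it is judged then, once.
Trained networks look in a picture, given as the dict that the camera call returned (one of the last four; its "shot" number tells which), for a name from the list of things; names that differ only in an ending like _2 or _b are one class to them, and where a whole thing is asked for, a point or a joint stands for the part that bears it (a point fixed in the world has none). Each returns a list of dicts, best first, with "confidence" (0 to 1); they miss things now and then, are a little off and sometimes report something else, mostly with a low value. They report only what shows in the picture. A call takes as long as a camera call. They do not tell look-alikes from the thing itself.
- regions_of(thing, picture): "mask" (384x512 bool, what is visible of it).
- spot_point(thing, picture): "point" ([x, y, z] in mm, in the coordinates of the camera as it stood for that picture, good to about 4 mm: a listed point, or the origin of a listed thing).
The state is a dict: "clock": time; "joints": joint angles; "qd": joint speeds; "effort": joint torques, N m; "eef_pos": TCP position; "eef_rot": TCP orientation; "wrist_force": force on the tool from outside, world axes, zero at the start; "moment": the same for the moment, N m; "finger_gap": finger opening in mm; "finger_force": force on a finger pad.
Only numpy, scipy, OpenCV 4.12 (cv2) and the standard library are available. Lean on these libraries where they do the work, as an engineer would, in place of code of your own. Each camera call takes 0.05 s, during which the arm holds its last target. There are 200 camera calls.

### The job

Lift the orange spares tray, holding it by its middle rib or walls and not by its handle, set it down level on the ledge squarely in front of the bay under the plywood chute with its black handle towards the robot, and let go of it. Then take it by the handle and slide it into the bay until it is fully home, and leave it there. Keep the tray level, and do not disturb the racer, the bell, the cone or the flag holder.

Things in the scene. Friction and masses are not known exactly. Their poses are not given: they have to be found in the camera images.
- tray: orange open tray, 150 long (x), 110 wide (y), 36 mm high, walls and floor 4 mm, 0.22 to 0.4 kg, loose on the table (z = 0). Origin: centre of underside; z up; +x to its nose, which enters the bay first; handle at the -x end. A rib 10 mm thick runs along x at y = 0, its top 44 mm above the underside, pockets 46 mm wide on both sides: grip the rib across y at the tray's middle.
- tray_handle: black upright fin fixed on the tray's front wall: 45 mm long (x), 12 mm thick (y), 34 mm high. Origin: its centre, 97.5 mm from the tray's origin along tray -x and 23 mm above the tray's underside (fin from 6 to 40 mm above it). Axes as the tray's. Pinch it across y from above.
- chute: fixed plywood car chute, top sloping up 20 degrees away from the robot, hidden tray bay beneath. Origin: middle of the bay's mouth at table height; +x level into the bay, z up. Bay: 115 mm wide (2.5 mm play each side of the tray), 150 mm deep to a solid back stop, 53 mm or more high over its floor. The chute's low edge, right above the mouth, is 90 mm (its side rails 100 mm) above the table.
- ledge (a point): point on the wooden base board (12 mm thick, 190 mm wide), which is the bay's floor and reaches 170 mm out of the mouth as a ledge: on the centre line, 85 mm in front of the mouth, on the board's top; axes as the chute's. A tray with its origin here is well set down. Guide wings 30 mm high flare out from the mouth: 115 mm apart there, about 150 mm apart 50 mm in front of it.
- bay_home (a point): where the tray's origin is when the tray is fully home (nose on the back stop, front wall flush with the mouth): 75 mm inside the mouth on the centre line, on the bay's floor, 12 mm above the table; axes as the chute's. The handle then still sticks out in front.
- racer: purple plastic slot car, 125 x 62 x 38 mm, loose bystander; origin centre of its underside, x along its length
- bell: brass hand bell with a wooden handle, 72 mm across, 110 mm high, loose bystander; origin centre of its underside
- cone: white plastic traffic cone on a 66 mm square base, 100 mm high, loose bystander; origin centre of its underside
- flag_holder: dark green tin, 74 mm across and 105 mm high, with two wooden flag sticks up to 174 mm high, loose bystander; origin centre of its underside
Not all that is in view belongs to the job. Of the things that look like the tray, the smaller one is meant.

How it is judged (in metres and radians):
On the way, in this order (a step that is already met when the one before it is completed fails the run):
1. the tray is lifted by the fingers, which do not touch its handle (height (world z) of tray above 0.03 m and contact force between the fingers and tray above 0.5 N and contact force between the fingers and tray_handle below 0.05 N), for 0.1 s.
2. the tray stands level on the ledge squarely in front of the bay, handle outward, and is let go (x of tray in the frame of chute between -0.135 and 0 m and y of tray in the frame of chute between -0.02 and 0.02 m and angle between the x axis of tray and the x axis of chute, either way round below 0.2 rad and x of tray_handle in the frame of chute below -0.05 m and z of tray in the frame of chute between 0.007 and 0.018 m and angle between tray's own z axis and vertical below 0.06 rad and contact force between the fingers and tray below 0.05 N), for 0.2 s.
3. the tray is slid most of the way in with the fingers on its handle (x of tray in the frame of chute between 0.02 and 0.07 m and contact force between the fingers and tray_handle above 0.3 N), for 0.05 s.
At the end, for the whole second after the job is handed in: the tray rests flat on the bay floor, handle outward, within 4 mm of fully home (its front wall flush with the mouth), within 6 mm of the bay's centre line and 0.05 rad of its direction, at rest and released; the racer, bell, cone and flag holder within 25 mm of where they stood, upright (x of tray in the frame of chute between 0.071 and 0.079 m and y of tray in the frame of chute between -0.006 and 0.006 m and angle between the x axis of tray and the x axis of chute, either way round below 0.05 rad and x of tray_handle in the frame of chute below 0 m and z of tray in the frame of chute between 0.007 and 0.018 m and angle between tray's own z axis and vertical below 0.06 rad and linear speed of tray below 0.01 m/s); the robot touches nothing.
It fails at once if the tray is tipped more than about 30 degrees (angle between tray's own z axis and vertical above 0.52 rad).
It fails at once if the purple racer is pushed more than 25 mm or knocked over (distance of racer from where it was at the start of the episode above 0.025 m or angle between racer's own z axis and vertical above 0.4 rad).
It fails at once if the bell is pushed more than 25 mm or knocked over (distance of bell from where it was at the start of the episode above 0.025 m or angle between bell's own z axis and vertical above 0.4 rad).
It fails at once if the cone is pushed more than 25 mm or knocked over (distance of cone from where it was at the start of the episode above 0.025 m or angle between cone's own z axis and vertical above 0.4 rad).
It fails at once if the flag holder is pushed more than 25 mm or knocked over (distance of flag_holder from where it was at the start of the episode above 0.025 m or angle between flag_holder's own z axis and vertical above 0.4 rad).
It also fails if it takes over 61 s, if anything falls off the work surface, if the arm or the gripper's body presses on something with over 40 N, if the wrist force passes 120 N, or if a joint passes its speed limit or range.

## Working session

There is one attempt and no reset: what is moved stays moved. The work goes in short steps, Python scripts to look and compute and a tool call to move; the robot and the scene stay as the last step left them, time stands still between calls to the robot, and variables do not carry over. Pictures are saved under pics/ and viewed, at most 10 in all, crops included, and the job is handed in when it is done.

Besides the shell and the picture viewer there is one more tool, called after ">>>" by a JSON object that holds its "op" and its "data", one argument or row to a line. send_rows: Moves the arm, as the interface text tells. Its arguments: {"type":"object","properties":{"series":{"type":"array"},"squeeze":{"type":"number"}},"required":["series"]}

```bash
mkdir -p pics; cat > h.py <<'E'
import numpy as np, cv2
from cell import *
def world(p,pic):
    M=np.linalg.inv(pic["camera_from_world"]); return (M@np.append(p,1))[:3]
def K(pic): return np.array([[pic["fx"],0,pic["cx"]],[0,pic["fy"],pic["cy"]],[0,0,1.]])
def px2w(uv,z,pic):
    uv=np.array(uv,float).reshape(-1,1,2)
    n=cv2.undistortPoints(uv,K(pic),np.array(pic["dist"],float))[:,0]
    M=np.linalg.inv(pic["camera_from_world"]); d=np.c_[n,np.ones(len(n))]@M[:3,:3].T; o=M[:3,3]
    return o+d*((z-o[2])/d[:,2])[:,None]
def w2px(P,pic):
    C=np.array(pic["camera_from_world"]); r=cv2.Rodrigues(C[:3,:3])[0]
    return cv2.projectPoints(np.array(P,float).reshape(-1,3),r,C[:3,3],K(pic),np.array(pic["dist"],float))[0][:,0]
E
python3 - <<'E'
from h import *
print(read_state(), grip_depth)
for n in("top","scene"):
    p=camera(n); cv2.imwrite(f"pics/{n}0.png",p["color"])
    for t in("tray","tray_handle","chute","ledge","bay_home","racer","bell","cone","flag_holder"):
        for r in spot_point(t,p)[:3]:
            w=world(r["point"],p); print(n,t,round(r["confidence"],2),w.round(0),w2px(w,p)[0].round(0))
E
```

```text
{'clock': 0.0, 'joints': array([-1.33559288e+00,  3.00465438e-01,  1.52158723e+00, -4.02525975e-05,
        1.32070537e+00, -6.66631759e-02]), 'qd': array([ 0.00027727, -0.00298849,  0.00135233,  0.00024289, -0.00038113,
        0.00159515]), 'effort': array([ 1.72353277e-03, -5.31801581e+01, -3.52735054e+01,  7.08469329e-02,
        2.43713718e-02, -1.08839333e-04]), 'eef_pos': array([ 163.43807671, -524.99335301,  302.08677023]), 'eef_rot': array([-3.14042726e+00, -3.87288572e-05,  3.01876589e-01]), 'wrist_force': array([ 0.34150697, -0.5413635 ,  0.60148132]), 'moment': array([0.00963961, 0.02696963, 0.01283342]), 'finger_force': 0.0, 'finger_gap': 93.97124773146697} 78.39999999999999
top tray 0.86 [ 475. -307.    2.] [361. 191.]
top tray 0.55 [ 192. -316.   -3.] [364. 282.]
top tray_handle 0.67 [  51. -297.   33.] [361. 330.]
top tray_handle 0.55 [ 382. -339.   23.] [373. 221.]
top chute 0.91 [631.  -7.   1.] [265. 141.]
top ledge 0.86 [550.  -9.  13.] [266. 166.]
top ledge 0.27 [ 690. -282.   -2.] [352. 123.]
top bay_home 0.67 [547.  -8.  14.] [265. 167.]
top racer 0.74 [496. 322.   1.] [159. 183.]
top bell 0.8 [ 690. -282.    1.] [352. 123.]
top cone 0.63 [678. 280.  -0.] [174. 126.]
top flag_holder 0.69 [669. 407.  -1.] [134. 129.]
scene tray 0.97 [ 195. -310.    0.] [136. 144.]
scene tray 0.85 [ 477. -307.    0.] [130. 212.]
scene tray 0.55 [ 384. -338.   22.] [121. 183.]
scene tray_handle 0.48 [  56. -297.   34.] [141. 108.]
scene tray_handle 0.41 [ 383. -337.   21.] [121. 183.]
scene chute 0.93 [640. -11.  -4.] [237. 254.]
scene chute 0.41 [669. 408.   1.] [392. 251.]
scene ledge 0.93 [554. -12.  10.] [234. 225.]
scene racer 0.8 [497. 318.  -2.] [346. 205.]
scene bell 0.59 [ 694. -282.   -1.] [134. 277.]
scene cone 0.73 [681. 281.  -3.] [347. 259.]
scene flag_holder 0.76 [670. 408.  -0.] [392. 252.]
```

```bash
python3 - <<'E'
import cv2
for n in("top","scene"): cv2.imwrite(f"pics/{n}0b.png",cv2.resize(cv2.imread(f"pics/{n}0.png"),(800,600),interpolation=2))
E
```

```text
(no output)
```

View pics/top0b.png

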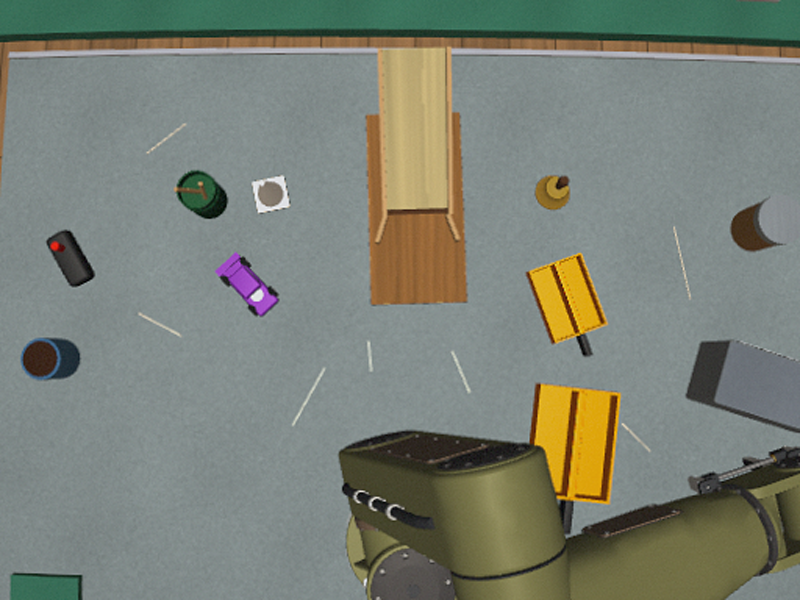

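View pics/scene0b.png

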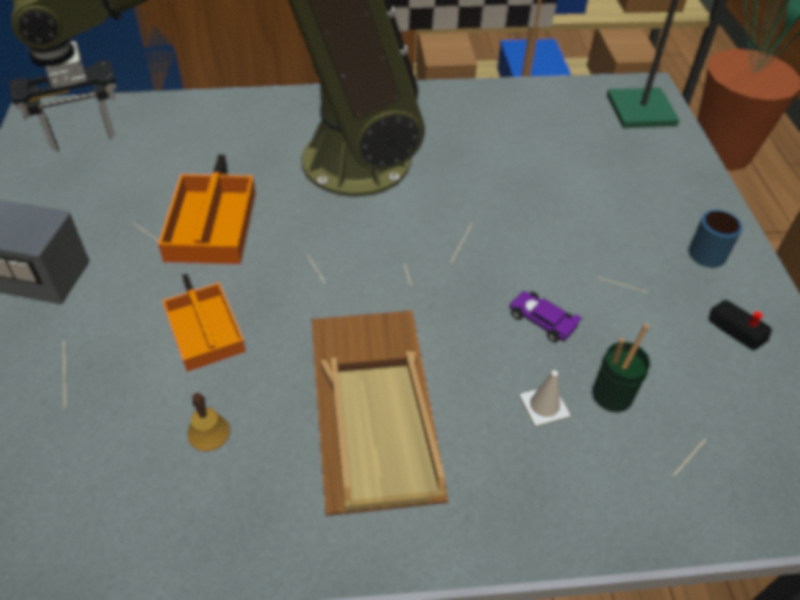

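Candidates for the tray in the top view (512x384 px) are the small orange tray at (361,191), origin about (475,-307), and the larger orange tray at (364,282). I choose the smaller one at (361,191). I'll check it in a close crop and fit the tray and board poses.

```bash
cat >> h.py <<'E'
from scipy.optimize import minimize
def fit_tray(p,x0,z=0,near=None):
    rs=regions_of("tray",p); 
    def mk(x):
        x,y,a=x[0],x[1],x[2]/50; c,s=np.cos(a),np.sin(a); im=np.zeros((384*4,512*4),np.uint8)
        f=lambda B:w2px([[x+c*u-s*v,y+s*u+c*v,z+w] for u,v,w in B],p)
        q=f([(u,v,w) for u in(-75,75) for v in(-55,55) for w in(0,36)])
        cv2.fillConvexPoly(im,cv2.convexHull(((q+.5)*4).astype(np.float32)).astype(np.int32),1)
        q=f([(u,v,w) for u in(-120,-75) for v in(-6,6) for w in(6,40)])
        cv2.fillConvexPoly(im,cv2.convexHull(((q+.5)*4).astype(np.float32)).astype(np.int32),1)
        return cv2.resize(im.astype(np.float32),(512,384),interpolation=cv2.INTER_AREA)
    m0=mk(x0); r=max(rs,key=lambda r:(m0*r["mask"]).sum()); m=r["mask"].astype(np.float32)
    res=minimize(lambda x:np.abs(mk(x)-m).sum(),x0,method="Nelder-Mead",options=dict(initial_simplex=[x0,np.add(x0,[8,0,0]),np.add(x0,[0,8,0]),np.add(x0,[0,0,5])],xatol=.1,fatol=.5))
    return res.x[0],res.x[1],np.degrees(res.x[2]/50),res.fun,m.sum()
E
python3 - <<'E'
from h import *
for n in("top","scene"):
    p=camera(n); print(n,np.round(fit_tray(p,[475,-307,.326*50]),1))
    print(w2px([[475,-307,0],[631,-8,12],[470,-8,12]],p).round())
    u,v=w2px([[475,-307,0]],p)[0].astype(int); a=p["color"][v-40:v+40,u-40:u+40]
    u,v=w2px([[540,-8,12]],p)[0].astype(int); b=p["color"][v-40:v+40,u-40:u+40]
    cv2.imwrite(f"pics/crop_{n}.png",cv2.resize(np.hstack([a,b]),(800,400),interpolation=cv2.INTER_CUBIC)); print(u-40,v-40)
E
```

```text
top [ 474.1 -305.4   20.2   78.1 2028. ]
[[361. 191.]
 [265. 140.]
 [265. 192.]]
225 129
scene [ 477.4 -305.3   19.6   93.1 1971. ]
[[130. 211.]
 [238. 247.]
 [234. 201.]]
195 180
```

View pics/crop_top.png

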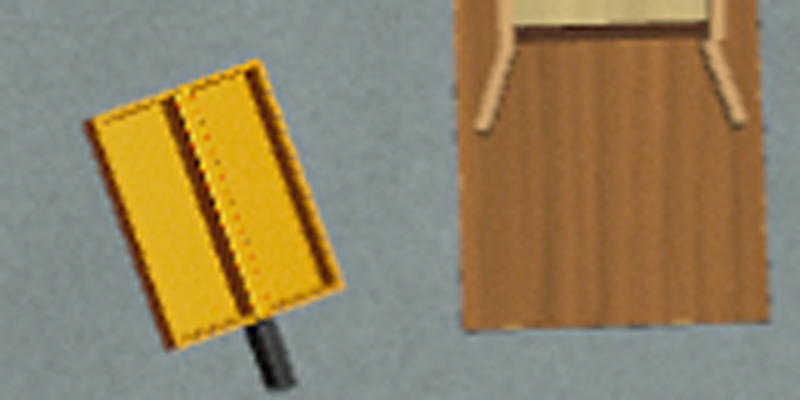

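View pics/crop_scene.png

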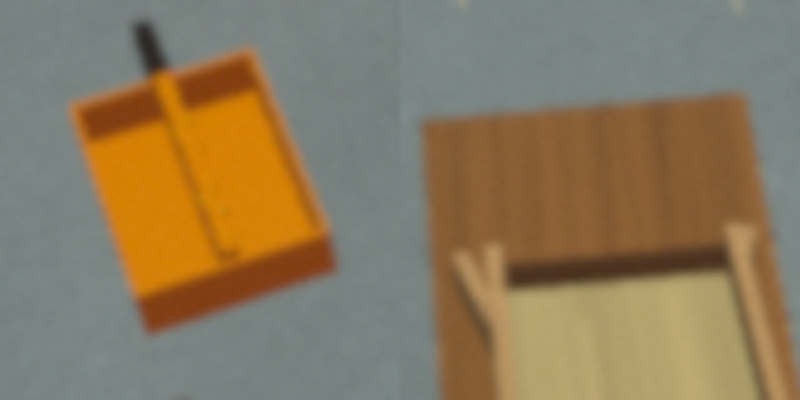

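The crops show the small tray with rib and handle, as described, with the handle end at crop (265,350). The board's front corners are at crop (463,329) and (769,322), and the mouth is at about (512..707, 25).

```bash
python3 - <<'E'
from h import *
p=camera("top"); h=np.array([.5,.5])
A=px2w(np.array([[237.6,194.8],[298.8,193.4],[235.8,129],[296.4,129]])-h,12,p); print(A.round(1))
print(px2w(np.array([[247.4,134],[286.4,133]])-h,90,p).round(1))
an=lambda v:np.degrees(np.arctan2(v[1],v[0])).round(2)
print(an(A[2]-A[0]),an(A[3]-A[1]),an(A[0]-A[1])-90, (A[0]+A[1])/2)
q=camera("scene"); B=px2w(np.array([[200,204.4],[263.8,199]])-h,12,q); print(B.round(1),an(B[1]-B[0])-90)
# edge line fit, top view: saturated brown vs grey
im=cv2.resize(p["color"],None,fx=4,fy=4,interpolation=cv2.INTER_CUBIC).astype(int)
L=[];R=[]
for v in range(150,190):
    row=im[v*4+2,:,2]-im[v*4+2,:,0]; s=np.where(row[220*4:315*4]>25)[0]
    L.append([(s[0]+880)/4-.5,v]);R.append([(s[-1]+881)/4-.5,v])
for E_ in(L,R):
    W=px2w(E_,12,p); c=np.polyfit(W[:,0],W[:,1],1); print("edge yaw",np.degrees(np.arctan(c[0])).round(2),"y@550",np.polyval(c,550).round(1), "y@460",np.polyval(c,460).round(1))
F=[]
for u in range(242,295):
    col=im[:,u*4+2,2]-im[:,u*4+2,0]; s=np.where(col[170*4:210*4]>25)[0]; F.append([u,(s[-1]+681)/4-.5])
W=px2w(F,12,p); c=np.polyfit(W[:,1],W[:,0],1); print("front yaw",np.degrees(-np.arctan(c[0])).round(2),"x@-8",np.polyval(c,-8).round(1))
E
```

```text
[[ 461.3   78.8   12. ]
 [ 466.5 -109.6   12. ]
 [ 666.6   86.    12. ]
 [ 667.7 -102.8   12. ]]
[[635.1  48.6  90. ]
 [638.8 -66.1  90. ]]
2.01 1.94 1.5799999999999983 [463.90946788 -15.38560665  12.        ]
[[ 472.7 -107.7   12. ]
 [ 466.2   78.    12. ]] 2.010000000000005
edge yaw 1.83 y@550 83.0 y@460 80.2
edge yaw 1.81 y@550 -107.9 y@460 -110.8
front yaw 1.91 x@-8 462.9
```

>>> {"op": "send_rows", "data": {
  "series": [
    [[31,22,0],0.26,0],
    [[31,22,0],0.26,0],
    [[31,22,0],0.26,0],
    [[31,22,-10],0.26,0],
    [[31,22,-20],0.26,0],
    [[31,22,-20],0.26,0],
    [[31,22,-20],0.26,0],
    [[31,22,-20],0.26,0],
    [[31,22,-20],0.26,0],
    [[33,22,0],0.26,0],
    [[0,0,0],0,0],
    [[0,0,0],0,0]
  ],
  "squeeze": 30
}}

```text
clock: 2.5
eef_pos: [475.7, -304.8, 192.5]
eef_rot: [-3.141, 0.0, 0.349]
wrist_force: [-0.2, -0.5, -0.1]
finger_gap: 46.8
finger_force: 0.0
```

```bash
python3 - <<'E'
from h import *
s=read_state(); print(s["clock"],s["eef_pos"],np.degrees(s["eef_rot"]),s["finger_gap"],s["wrist_force"])
a=[]
for n in("scene","top"):
    p=camera(n); u,v=w2px([[475,-307,40]],p)[0].astype(int); u=max(u,60);a.append(p["color"][v-60:v+60,u-60:u+60])
    if n=="scene": print(np.round(fit_tray(p,[477,-305,.34*50]),1))
cv2.imwrite("pics/near.png",cv2.resize(np.hstack(a),(800,400),interpolation=cv2.INTER_CUBIC))
E
```

```text
2.5 [ 475.72636044 -304.77956835  192.4878589 ] [-1.79990226e+02  1.42819096e-02  1.99739266e+01] 46.78117075670704 [-0.24660594 -0.47862997 -0.07724641]
[ 477.6 -305.1   19.5  150.4 1972. ]
```

View pics/near.png

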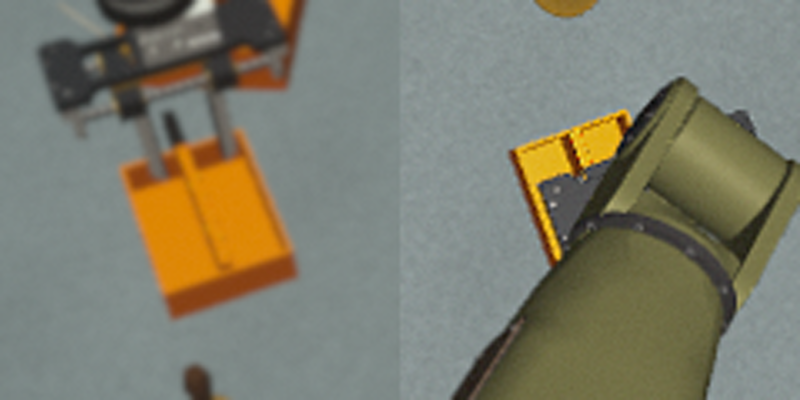

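The fingers straddle the rib symmetrically: in the left half they are at (150,170) and (228,150), with the rib at (185,160). Descending.

>>> {"op": "send_rows", "data": {
  "series": [
    [[0,0,-20],0,0],
    [[0,0,-20],0,0],
    [[0,0,-20],0,0],
    [[0,0,-15],0,0],
    [[0,0,-9],0,0],
    [[0,0,0],0,0],
    [[0,0,0],0,1],
    [[0,0,0],0,1],
    [[0,0,0],0,1],
    [[0,0,0],0,1],
    [[0,0,0],0,1],
    [[0,0,0],0,1]
  ],
  "squeeze": 40
}}

```text
clock: 3.85
eef_pos: [475.6, -305.3, 108.9]
eef_rot: [3.141, -0.0, 0.347]
wrist_force: [0.0, -0.9, 2.4]
finger_gap: 10.0
finger_force: 40.0
```

>>> {"op": "send_rows", "data": {
  "series": [
    [[0,0,5],0,1],
    [[0,0,10],0,1],
    [[0,0,15],0,1],
    [[0,0,15],0,1],
    [[0,0,15],0,1],
    [[0,0,10],0,1],
    [[0,0,0],0,1],
    [[0,0,0],0,1]
  ]
}}

```text
clock: 4.65
eef_pos: [475.3, -305.0, 178.5]
eef_rot: [-3.141, 0.0, 0.347]
wrist_force: [-0.5, -0.0, -3.2]
finger_gap: 10.1
finger_force: 40.0
```

>>> {"op": "send_rows", "data": {
  "series": [
    [[3,15,0],-1,1],
    [[7,28,0],-2,1],
    [[7,30,0],-2,1],
    [[7,30,0],-2,1],
    [[7,30,0],-2,1],
    [[7,30,0],-2,1],
    [[7,30,0],-2,1],
    [[7,30,0],-2,1],
    [[7,28,0],-1,1],
    [[7,25,0],-1,1],
    [[3,17,0],-1,1],
    [[0,0,0],0,1]
  ]
}}

```text
clock: 5.85
eef_pos: [544.4, -10.4, 177.8]
eef_rot: [-3.141, 0.001, 0.035]
wrist_force: [0.2, -1.1, -2.6]
finger_gap: 9.6
finger_force: 40.0
```

```bash
python3 - <<'E'
from h import *
s=read_state(); print(s["clock"],s["eef_pos"],np.degrees(s["eef_rot"]),s["finger_gap"],s["wrist_force"])
a=[]
for n in("scene","top"):
    p=camera(n); u,v=w2px([[546,-12,60]],p)[0].astype(int);a.append(p["color"][v-60:v+60,u-60:u+60])
    if n=="scene": print(np.round(fit_tray(p,[546,-12,.034*50],z=s["eef_pos"][2]-108.9),1))
cv2.imwrite("pics/over.png",cv2.resize(np.hstack(a),(800,400),interpolation=cv2.INTER_CUBIC))
E
```

```text
5.85 [544.38095281 -10.40809921 177.79764602] [-1.79979542e+02  8.11990252e-02  2.00191226e+00] 9.641800943221364 [ 0.19383851 -1.11573696 -2.60696871]
[ 5.419e+02 -9.300e+00  1.200e+00  7.771e+02  1.495e+03]
```

View pics/over.png

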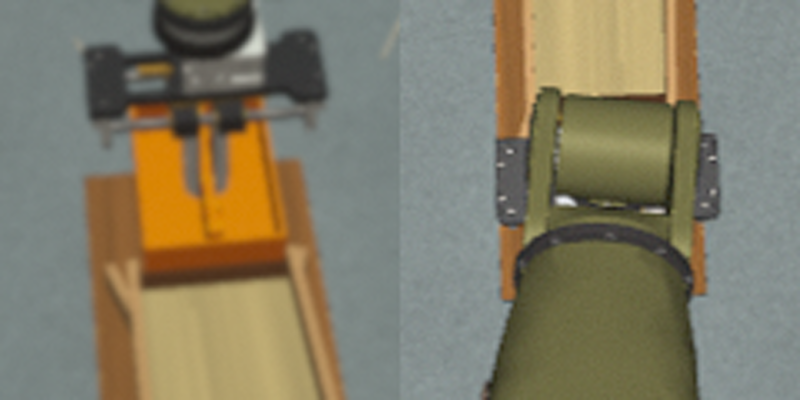

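The tray is held level and aligned over the ledge: left half, tray front edge at (140..285, 260), between the rails. Lower it.

>>> {"op": "send_rows", "data": {
  "series": [
    [[1,-2,-10],0,1],
    [[0,0,-15],0,1],
    [[0,0,-12],0,1],
    [[0,0,-8],0,1],
    [[0,0,-6],0,1],
    [[0,0,-4],0,1],
    [[0,0,-1],0,1],
    [[0,0,0],0,1],
    [[0,0,0],0,1]
  ]
}}

```text
clock: 6.9
eef_pos: [545.6, -14.1, 123.0]
eef_rot: [3.142, -0.001, 0.033]
wrist_force: [0.3, -0.2, -2.8]
finger_gap: 9.9
finger_force: 40.0
```

>>> {"op": "send_rows", "data": {
  "series": [
    [[0,1,-1],0,1],
    [[0,0,-1.5],0,1],
    [[0,0,0],0,1],
    [[0,0,0],0,1]
  ]
}}

```text
clock: 7.3
eef_pos: [545.6, -13.0, 120.9]
eef_rot: [-3.142, -0.001, 0.033]
wrist_force: [-2.4, 0.7, 7.2]
finger_gap: 9.9
finger_force: 40.0
```

>>> {"op": "send_rows", "data": {
  "series": [
    [[0,0,0],0,0],
    [[0,0,0],0,0],
    [[0,0,0],0,0],
    [[0,0,10],0,0],
    [[0,0,20],0,0],
    [[0,0,25],0,0],
    [[0,0,30],0,0],
    [[-30,-1,20],0,0],
    [[-40,-1.3,0],0,0],
    [[-38,-1.2,0],0,0],
    [[0,0,0],0,-0.2],
    [[0,0,0],0,-0.2]
  ]
}}

```text
clock: 8.5
eef_pos: [437.7, -16.7, 226.2]
eef_rot: [3.141, -0.002, 0.033]
wrist_force: [0.1, 0.6, 0.0]
finger_gap: 55.8
finger_force: 0.0
```

```bash
python3 - <<'E'
from h import *
s=read_state(); print(s["clock"],s["eef_pos"],np.degrees(s["eef_rot"]),s["finger_gap"],s["wrist_force"])
a=[]
for n in("scene","top"):
    p=camera(n); u,v=w2px([[520,-12,40]],p)[0].astype(int);a.append(p["color"][v-60:v+60,u-60:u+60])
    if n=="scene": print(np.round(fit_tray(p,[546,-12,.034*50],z=12),1))
    for r in spot_point("tray_handle",p)[:2]: print(n,r["confidence"],world(r["point"],p).round(1))
cv2.imwrite("pics/set.png",cv2.resize(np.hstack(a),(800,400),interpolation=cv2.INTER_CUBIC))
E
```

```text
8.5 [437.66706904 -16.71524099 226.24391047] [ 1.79981835e+02 -1.15559793e-01  1.87804280e+00] 55.80962715076712 [0.06506844 0.56369745 0.00814055]
[ 5.017e+02 -1.350e+01  1.400e+00  5.447e+02  1.490e+03]
scene 0.49 [  53.8 -295.6   30.7]
scene 0.38 [446.3 -15.9  33.9]
top 0.53 [  51.2 -295.4   34.1]
```

View pics/set.png

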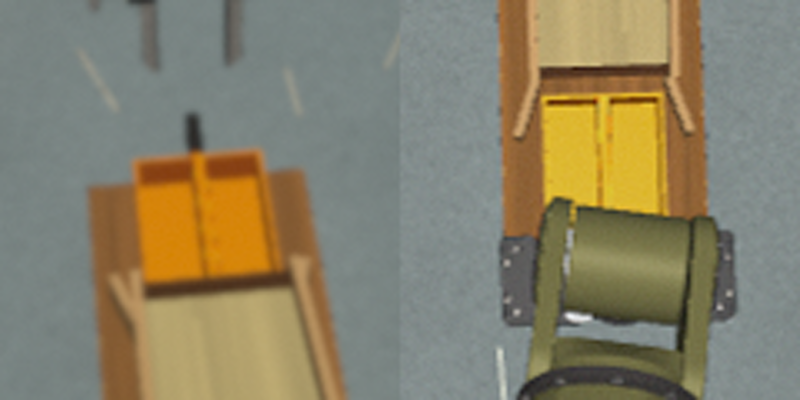

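The tray is centred in front of the mouth: right half, tray 543–665 and mouth 540–668. The handle is between the fingers. Descend and pinch it.

>>> {"op": "send_rows", "data": {
  "series": [
    [[0,0,-20],0,0],
    [[0,0,-25],0,0],
    [[0,0,-25],0,0],
    [[0,0,-20],0,0],
    [[0,0,-13],0,0],
    [[0,0,-6],0,0],
    [[0,0,0],0,1],
    [[0,0,0],0,1],
    [[0,0,0],0,1],
    [[0,0,0],0,1],
    [[0,0,0],0,1],
    [[0,0,0],0,1]
  ],
  "squeeze": 20
}}

```text
clock: 9.95
eef_pos: [437.7, -16.7, 116.5]
eef_rot: [3.141, -0.001, 0.033]
wrist_force: [-1.5, 0.2, 4.6]
finger_gap: 11.8
finger_force: 20.0
```

>>> {"op": "send_rows", "data": {
  "series": [
    [[5,0.2,0],0,1],
    [[10,0.3,0],0,1],
    [[10,0.3,0],0,1],
    [[10,0.3,0],0,1],
    [[10,0.3,0],0,1],
    [[10,0.3,0],0,1],
    [[10,0.3,0],0,1],
    [[5,0.2,0],0,1]
  ]
}}

```text
clock: 10.75
eef_pos: [507.7, -14.4, 116.4]
eef_rot: [3.142, 0.001, 0.033]
wrist_force: [-9.6, -0.9, 14.6]
finger_gap: 12.0
finger_force: 20.0
```

>>> {"op": "send_rows", "data": {
  "series": [
    [[5,0.2,0.5],0,1],
    [[10,0.3,0],0,1],
    [[10,0.3,0],0,1],
    [[10,0.3,0],0,1],
    [[5,0.2,0],0,1],
    [[0,0,0],0,1]
  ]
}}

```text
clock: 11.35
eef_pos: [548.1, -13.1, 116.5]
eef_rot: [3.142, -0.0, 0.033]
wrist_force: [0.4, 0.1, 0.8]
finger_gap: 11.8
finger_force: 20.0
```

>>> {"op": "send_rows", "data": {
  "series": [
    [[5,0.2,0],0,1],
    [[10,0.3,0],0,1],
    [[10,0.3,0],0,1],
    [[5,0.2,0],0,1],
    [[0,0,0],0,1]
  ]
}}

```text
clock: 11.85
eef_pos: [578.0, -12.1, 116.5]
eef_rot: [-3.142, -0.0, 0.033]
wrist_force: [0.9, 0.3, -1.0]
finger_gap: 11.8
finger_force: 20.0
```

>>> {"op": "send_rows", "data": {
  "series": [
    [[6,0.2,0],0,1],
    [[6,0.2,0],0,1],
    [[4,0.1,0],0,1],
    [[2,0.1,0],0,1],
    [[0,0,0],0,1]
  ]
}}

```text
clock: 12.35
eef_pos: [595.6, -11.5, 116.5]
eef_rot: [-3.142, 0.0, 0.033]
wrist_force: [0.7, -0.5, -2.3]
finger_gap: 11.8
finger_force: 20.0
```

>>> {"op": "send_rows", "data": {
  "series": [
    [[2,0.1,0],0,1],
    [[2,0.1,0],0,1],
    [[0,0,0],0,1]
  ]
}}

```text
clock: 12.65
eef_pos: [599.6, -11.3, 116.6]
eef_rot: [-3.142, -0.0, 0.033]
wrist_force: [-1.0, -0.9, -2.8]
finger_gap: 11.9
finger_force: 20.0
```

>>> {"op": "send_rows", "data": {
  "series": [
    [[1.5,0,0],0,1],
    [[1.5,0.1,0],0,1],
    [[0,0,0],0,1]
  ]
}}

```text
clock: 12.95
eef_pos: [602.6, -11.2, 116.6]
eef_rot: [3.142, 0.0, 0.033]
wrist_force: [-0.1, 0.8, -3.3]
finger_gap: 12.2
finger_force: 20.0
```

>>> {"op": "send_rows", "data": {
  "series": [
    [[1,0,-0.3],0,1],
    [[1,0.1,-0.2],0,1],
    [[0,0,0],0,1]
  ]
}}

```text
clock: 13.25
eef_pos: [603.4, -11.3, 116.4]
eef_rot: [-3.142, 0.004, 0.033]
wrist_force: [-16.6, -1.7, 10.0]
finger_gap: 11.8
finger_force: 20.0
```

>>> {"op": "send_rows", "data": {
  "series": [
    [[1,0,0],0,1],
    [[1,0.1,0],0,1],
    [[0,0,0],0,1]
  ]
}}

```text
clock: 13.55
eef_pos: [604.9, -11.2, 116.2]
eef_rot: [-3.142, 0.006, 0.033]
wrist_force: [-20.1, -2.4, 11.5]
finger_gap: 11.6
finger_force: 20.0
```

The back stop was reached at 603 mm, about where the fit predicted. Release, lift clear, and check.

>>> {"op": "send_rows", "data": {
  "series": [
    [[-1,0,0],0,1],
    [[0,0,0],0,0.4],
    [[0,0,0],0,0.4],
    [[0,0,0],0,0.4],
    [[0,0,10],0,0.4],
    [[0,0,20],0,0.4],
    [[-10,0,30],0,0.4],
    [[-40,0,30],0,0.4],
    [[-40,-20,30],0,0.4],
    [[-40,-40,10],0,0.4],
    [[-40,-40,0],0,0.4],
    [[-20,-40,0],0,0.4]
  ]
}}

```text
clock: 14.75
eef_pos: [426.2, -140.3, 244.0]
eef_rot: [3.141, -0.002, 0.034]
wrist_force: [0.5, -0.8, -0.5]
finger_gap: 27.9
finger_force: 0.0
```

```bash
python3 - <<'E'
from h import *
s=read_state(); print(s["clock"],s["eef_pos"],s["finger_gap"],s["wrist_force"])
a=[]
for n in("scene","top"):
    p=camera(n); u,v=w2px([[610,-12,40]],p)[0].astype(int);a.append(p["color"][v-40:v+40,u-40:u+40])
    for r in spot_point("tray_handle",p)[:3]: print(n,r["confidence"],world(r["point"],p).round(1))
    for t in("racer","bell","cone","flag_holder"):
        for r in spot_point(t,p)[:1]: print(n,t,world(r["point"],p).round(0))
    print(n,w2px([[591,-11.2,52],[636,-9.7,52],[634,45,48],[637.5,-65,48]],p).round(1),u-40,v-40)
cv2.imwrite("pics/home.png",cv2.resize(np.hstack(a),(800,400),interpolation=cv2.INTER_CUBIC))
E
```

```text
14.75 [ 426.24753823 -140.31626966  244.03350229] 27.866061034946814 [ 0.54695457 -0.79669635 -0.53238517]
scene 0.6 [  58.4 -299.3   30.4]
scene racer [494. 316.  -1.]
scene bell [ 695. -287.   -3.]
scene cone [686. 284.  -2.]
scene flag_holder [671. 408.   0.]
scene [[235.8 226.6]
 [237.6 240.4]
 [258.3 239.3]
 [216.4 243. ]] 195 194
top 0.57 [611.8  -6.7  34.2]
top 0.56 [  54.4 -298.7   32.1]
top racer [496. 319.   2.]
top bell [ 692. -282.   -4.]
top cone [681. 280.  -1.]
top [[266.8 150.6]
 [266.4 135.8]
 [248.3 136.6]
 [284.6 135.7]] 227 105
```

View pics/home.png

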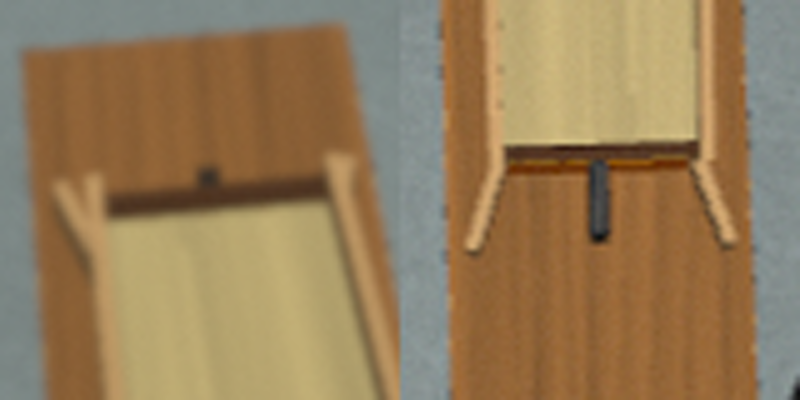

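```bash
python3 - <<'E'
from h import *
p=camera("top")
c=lambda x,y:[227+(x-400)/5-.5,105+y/5-.5]
print("handle tip z18",px2w([c(600,241)],18,p).round(1),"wall bottom z12",px2w([c(540,171),c(660,167)],12,p).round(1))
print("low edge z90",px2w([c(505,146),c(698,141)],90,p).round(1))
b=p["color"][110:165,266].astype(int); 
for i in range(24,46): print(110+i,p["color"][110+i,267].tolist(),p["color"][110+i,258].tolist())
E
```

```text
handle tip z18 [[590.  -11.1  18. ]] wall bottom z12 [[634.7  26.1  12. ]
 [637.6 -48.5  12. ]]
low edge z90 [[634.5  46.8  90. ]
 [638.2 -66.7  90. ]]
134 [25, 42, 71] [27, 36, 62]
135 [43, 56, 88] [38, 55, 85]
136 [38, 57, 86] [40, 61, 93]
137 [56, 58, 60] [24, 76, 115]
138 [72, 73, 71] [7, 47, 105]
139 [70, 73, 71] [17, 62, 114]
140 [68, 68, 69] [58, 106, 152]
141 [62, 61, 62] [54, 103, 152]
142 [70, 71, 69] [56, 106, 154]
143 [69, 69, 68] [57, 105, 152]
144 [70, 72, 72] [58, 104, 155]
145 [67, 69, 67] [57, 105, 154]
146 [76, 74, 74] [60, 105, 154]
147 [66, 67, 69] [58, 106, 154]
148 [66, 66, 67] [55, 103, 154]
149 [69, 67, 68] [57, 104, 153]
150 [65, 67, 68] [59, 108, 158]
151 [50, 50, 45] [57, 104, 153]
152 [19, 20, 29] [58, 105, 154]
153 [43, 67, 93] [62, 107, 154]
154 [52, 103, 152] [57, 105, 154]
155 [54, 101, 149] [59, 104, 154]
```

The front wall (x about 636) is flush with the mouth (about 636), centred and straight. The bystanders have not moved.

```bash
python3 -c "
from cell import sign_off; print(sign_off())"
```

```text
the job is handed in; nothing more can be done
None
```

The small orange tray is fully home in the bay with its handle towards the robot, the arm is clear of it, the bystanders did not measurably move, and the job is handed in; the hand-in returned no verdict.

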